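Index the ring-setting turntable to the red-marked hole

ROBOT

A 6-joint arm with a two-finger parallel gripper is mounted at the origin on the work surface. World frame = base frame: x ahead of the robot, y to its left, z up, the work surface at z = 0. Lengths are in m, angles in degrees, forces in N, time in s.
With the tool pointing down it reaches from about 0.25 to 0.725 m from the base axis. Payload 9.7 kg.
Tool frame: the origin (TCP) lies at the very end of the fingers, on their centre line; the grasp point (between the pads) lies 19 mm behind it (bot.grip_point_offset is the distance from the TCP to the grasp point, in m); y points along the fingers, x is the direction in which the jaws open and shut, and the axes are right-handed (so a half turn about y gives the same grasp; the last joint's range is limited). The gripper opens to 85 mm and grips with 20 to 120 N. Pads are 22 mm wide; open, the fingers measure 114 mm over their backs; the gripper's body (76 mm by 85 mm) begins 54 mm behind the grasp point. The pads swing forward as they close: fully open they stand 13 mm farther back than shut.
Start: joints at [73.568, 4.979, 10.078, 95.1, 0, 90], TCP at [0.156, 0.528, 0.231] pointing down, gripper open.
Joint ranges: [-179.16, 179.16], [-48.56, 103.87], [-65.8, 70.77], [-126.05, 130.52], [-82.76, 87.17], [-180, 180]. Speed limits (degrees/s): [127.2, 127.2, 147.25, 180, 180, 180].

INTERFACE

Orientations are given as [roll, pitch, yaw] about the fixed x, y, z axes, in that order (R = Rz(yaw) Ry(pitch) Rx(roll)).
In Python, from workcell import bot gives the robot as it stands.
- The arm moves only by the shell command python3 -m inch 'ROWS' [FORCE]. ROWS is JSON, a list of rows, each a list of 3 entries, a list of its own where there are three numbers: the shift along the tool's x, y, z in mm, then the turn, a rotation vector about the tool's x, y, z in rad, then the finger opening in mm, from 0 to 85.4. In form: [[[x, y, z], [ax, ay, az], grip], ...]. A call has 1 to 20 rows; each row is the pose to reach, as a shift and turn from the pose measured when the call began, along the tool's axes at that moment; what a row does not reach only later rows make up. A row lasts 1/10 s, in which the tool goes at most 50 mm and 8.59 degrees, less where a joint would pass 70% of its speed; a pose out of reach is approached as far as the arm can. A call with a gripper value outside its range is refused whole. The fingers move at their own pace and stop on an object; FORCE is the grip in N (left out, the last holds). Time passes only in rows, so rows that repeat a pose let the fingers close. It gives the time, the measured TCP pose, the force and the opening at its end, in the units of the state.
- bot.get_obs(): the state, without advancing time (a new reading comes with each control period).
- bot.camera(name): name is "scene" or "top" or "wrist"; returns a dict with "frame" (400x640x3 uint8, red, green, blue), "mtx" (3x3 intrinsics, pixels), "k1" (the pictures are not rectified: a ray, as slopes to the right and down, at radius r is drawn at 1 + k1 r^2 times it, then the intrinsics apply), "origin" and "orientation" of the camera in the world. Camera axes: x right, y down, z forward; pixel columns grow to the right and rows downward; lengths in m; the calibration is good to about 2 mm. A picture is of the moment at which its call begins. There is no depth.
- bot.job_done(): hands the job in, once; it reports no verdict.
Trained networks look in a picture, given as the dict that the camera call returned (one of the last four; its "shot" number tells which), for a name from the list of things; names that differ only in an ending like _2 or _b are one class to them, and where a whole thing is asked for, a point or a joint stands for the part that bears it (a point fixed in the world has none). Each returns a list of dicts, best first, with "confidence" (0 to 1); they miss things now and then, are a little off and sometimes report something else, mostly with a low value. They report only what shows in the picture. A call takes as long as a camera call. They do not tell look-alikes from the thing itself.
- bot.search_frame(picture, name): "box" ([left, top, right, bottom] in pixels, round what is visible of it).
- bot.cut_out(picture, name): "region" (400x640 bool, what is visible of it) and "box" ([left, top, right, bottom] in pixels, round what is visible of it).
The state is a dict: "time": time; "q": joint angles; "qd": joint speeds; "joint_efforts": joint torques, N m; "ee_pos": TCP position; "tcp_rot": TCP orientation; "wrist_force": force on the tool from outside, world axes, zero at the start; "torque": the same for the moment, N m; "opening": finger opening in m.
Only numpy, scipy, OpenCV 4.12 (cv2) and the standard library are available. Lean on these libraries where they do the work, as an engineer would, in place of code of your own. Each camera call takes 0.05 s, during which the arm holds its last target. There are 200 camera calls.

TASK

Bring the next ring round for setting: with the fingertips, press the indexing plunger's black knob down until its pin leaves the hole, keep it pressed while you turn the table by it one hole towards the red marker, and let go there so that the plunger springs fully up into the hole beside the red marker. Do not turn the table the other way or past that hole. Lift nothing: the rings stay down on their posts, and everything else on the bench stays where it is.

Things in the scene. Friction and masses are not known exactly. Their poses are not given: they have to be found in the camera images.
- table_axis (a point): Upright axis of the turntable, at the top face of its steel disc (92 mm across, 66 mm above the bench), on which three brass posts with rings stand. The frame is that of the fixed base: x points away from the side where the plunger stands at the start, z is up.
- index_base: Heavy grey base, fixed to the bench, 190 mm across; origin on the table axis at bench height. It carries the fixed aluminium index ring, 184 mm across, top face 50 mm above the bench, under the disc, with twelve dark holes 11 mm wide, every 30 degrees, on a circle of 83 mm radius.
- knob_top (a point): Centre of the flat top of the plunger's black mushroom knob, 36 mm across, 97 mm above the bench when up; moves with the knob. It stands 104 mm from the table axis, on a dark steel arm (end block 24 x 34 mm, top 67 mm above the bench) that is part of the turntable. Moving the pressed knob along its circle turns the table; a fingertip's friction on its top is enough.
- pin_tip (a point): Top of the plunger's brass pin, 8 mm thick, round-tipped, 83 mm from the table axis on the line from axis to knob; moves with the knob. It stands in a hole of the ring from below, 2 mm above the ring's face when home, seen between the two bars of the arm.
- plunger (a joint): How far the knob is pressed down, m: 0 fully up (pin in a hole, table locked but for 0.02 rad of play), 0.014 fully down. The pin leaves the hole at about 0.010. A spring lifts it: about 3 N at first, 8 N fully down. Released between holes it stays down under the ring until a hole comes over the pin; the round tip finds a hole within about 2 mm.
- turntable (a joint): Turn of the table from its starting hole, rad, positive anticlockwise seen from above; about 0 at the start. The next hole is at +0.524 or -0.524, on the red marker's side. About 0.12 N m of friction; it stays where it is left.
- red_marker: Red button, 20 mm across, 6 mm high, fixed on the index ring just inside the hole to go to, 60 mm from the table axis on the line from axis to hole. Origin at the centre of its underside, 50 mm above the bench. That hole is one of the two next to the starting hole, either side by chance.
- blue_marker: Blue button of the same size, fixed beside the neighbouring hole on the other side: not the one to go to.
- ring_a: Aluminium finger ring, 25 mm across, 8 mm high, lying loose round a brass post (15 mm thick, 22 mm high) on the disc, 30 mm from the axis, on the side away from the plunger. Origin at the centre of its underside, 66 mm above the bench. Rides along; not to be lifted.
- ring_b: Brass ring of the same size round the second post, 120 degrees further; not to be lifted.
- ring_c: Copper ring of the same size round the third post; not to be lifted.
- wash_bottle: White bottle with a red cap, 60 mm across, 150 mm high, standing; origin at its underside. Leave alone.
- polish_jar: Amber jar with a steel lid, 48 mm across, 50 mm high; origin at its underside. Leave alone.
- graver: Screwdriver-like graver 150 mm long, lying along its x axis. Leave alone.
- brush: Bench brush 160 mm long, lying along its x axis. Leave alone.
- ring_block: Brass cylinder 32 mm across, 45 mm high, standing on the bench behind the turntable; origin at its underside. Leave alone.
Not all that is in view belongs to the job. Leave any orange or turquoise look-alike of the index_base alone.

How it is judged:
By the outcome, as a careful person would: the job done as asked, in the order asked, and still so for the second after the job is handed in, with the robot touching nothing.
It also fails if it takes over 35 s, if anything falls off the work surface, if the arm or the gripper's body presses on something with over 40 N, if the wrist force passes 120 N, or if a joint passes its speed limit or range.

## Working session

There is one attempt and no reset: what is moved stays moved. The work goes in short steps, Python scripts to look and compute and a shell command to move; the robot and the scene stay as the last step left them, time stands still between calls to the robot, and variables do not carry over. Pictures are saved under pics/ and viewed, about 8 in all and at most 12, crops included, and the job is handed in when it is done.

```bash
mkdir -p pics; ls
cat > h.py <<'E'
import numpy as np, cv2
from workcell import bot
from scipy.spatial.transform import Rotation as R
def Rm(o):
    o=np.array(o,float)
    if o.shape==(3,3): return o
    return R.from_euler('xyz',o,degrees=True).as_matrix()
def pix2z(c,u,v,z):
    K=np.array(c["mtx"]);d=np.array([c["k1"],0,0,0,0.])
    # r'=r(1+k1 r^2): matches cv2 radial k1
    p=cv2.undistortPoints(np.array([[[u,v]]],float),K,d)[0,0]
    r=Rm(c["orientation"])@np.array([p[0],p[1],1]);o=np.array(c["origin"])
    return o+r*(z-o[2])/r[2]
def proj(c,P):
    Rc=Rm(c["orientation"]);t=-Rc.T@np.array(c["origin"])
    return cv2.projectPoints(np.array([P],float),cv2.Rodrigues(Rc.T)[0],t,np.array(c["mtx"]),np.array([c["k1"],0,0,0,0.]))[0][0,0]
def save(c,n,crop=None,s=1):
    f=c["frame"][:,:,::-1]
    if crop: f=f[crop[1]:crop[3],crop[0]:crop[2]]
    cv2.imwrite('pics/'+n,cv2.resize(f,None,fx=s,fy=s,interpolation=cv2.INTER_CUBIC))
E
python3 - <<'E'
from h import *
o=bot.get_obs();print(o)
Z=dict(index_base=.05,knob_top=.097,pin_tip=.052,red_marker=.056,blue_marker=.056,ring_block=.045,wash_bottle=.15)
ims=[]
for n in ("top","scene"):
    c=bot.camera(n);print(n,c["origin"],c["orientation"],c["mtx"],c["k1"]);ims.append(c["frame"])
    for k,z in Z.items():
        for d in bot.search_frame(c,k)[:4]:
            b=d["box"];u,v=(b[0]+b[2])/2,(b[1]+b[3])/2
            print(k,round(d["confidence"],2),np.round(b),np.round(pix2z(c,u,v,z),3))
    save(c,n+"0.png")
E
```

```text
pics
{'time': 0.0, 'q': array([ 7.35680680e+01,  5.01192024e+00,  1.00347968e+01,  9.51010897e+01,
       -8.21710042e-04,  9.00000107e+01]), 'qd': array([ 0.03133307,  0.03230533, -0.05160291,  0.09614861,  0.02151118,
       -0.01394469]), 'joint_efforts': array([-1.76290338e-03, -5.20388389e+01,  4.64798677e+01,  1.61062146e-02,
        3.02878482e-05, -1.78556655e-05]), 'ee_pos': array([0.15551848, 0.52730682, 0.23057829]), 'tcp_rot': array([-9.00008217e+01,  7.82130718e-02,  7.35680573e+01]), 'wrist_force': array([-0.20591308,  0.16993961,  0.33365909]), 'torque': array([ 0.02896079, -0.04213691,  0.02255285]), 'opening': 0.08508839483255146}
top [4.32080244e-01 1.16750420e-03 1.23141502e+00] [-175.23603552   -1.14201603  -91.46170543] [[448.90921073   0.         324.08742769]
 [  0.         448.90921073 194.89650225]
 [  0.           0.           1.        ]] 0.03138359278127808
index_base 0.94 [279. 153. 348. 233.] [0.536 0.002 0.05 ]
index_base 0.57 [342. 234. 416. 322.] [ 0.309 -0.163  0.05 ]
knob_top 0.65 [312. 217. 328. 232.] [ 0.451 -0.011  0.097]
knob_top 0.46 [371. 309.
[... 1093 characters left out ...]
b_top 0.73 [447. 137. 462. 148.] [0.229 0.177 0.097]
knob_top 0.65 [338. 171. 356. 186.] [ 0.442 -0.005  0.097]
knob_top 0.42 [330.  96. 344. 111.] [ 0.233 -0.137  0.097]
pin_tip 0.63 [448. 133. 462. 150.] [0.181 0.17  0.052]
pin_tip 0.6 [328.  95. 343. 109.] [ 0.186 -0.164  0.052]
pin_tip 0.53 [339. 172. 353. 194.] [ 0.424 -0.016  0.052]
red_marker 0.59 [324. 197. 325. 204.] [ 0.495 -0.036  0.056]
blue_marker 0.5 [344. 206. 350. 214.] [0.495 0.022 0.056]
blue_marker 0.21 [289. 172. 367. 272.] [ 0.543 -0.002  0.056]
ring_block 0.77 [287. 280. 303. 305.] [0.723 0.014 0.045]
wash_bottle 0.66 [447. 290. 486. 346.] [0.672 0.34  0.15 ]
wash_bottle 0.45 [322. 196. 328. 205.] [ 0.555 -0.002  0.15 ]
```

Run:
```python
import cv2,numpy as np
a=cv2.imread('pics/top0.png')[110:340,160:440];b=cv2.imread('pics/scene0.png')[80:330,150:500]
a=cv2.resize(a,None,fx=2.1,fy=2.1,interpolation=2);cv2.imwrite('pics/a.png',a)
cv2.imwrite('pics/b.png',cv2.resize(b,None,fx=2.2,fy=2.2,interpolation=2))
```

```text
(no output)
```

View pics/a.png

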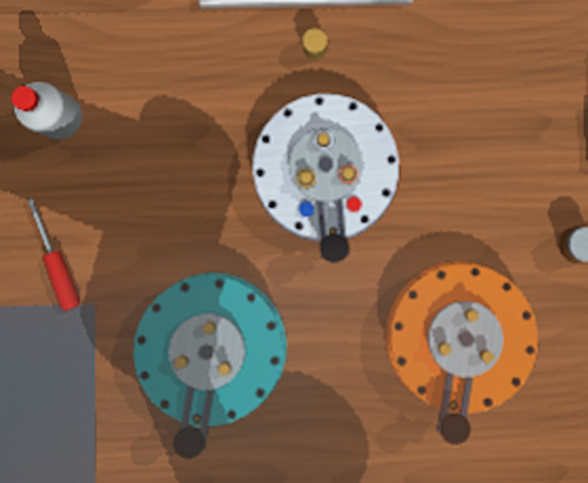

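View pics/b.png

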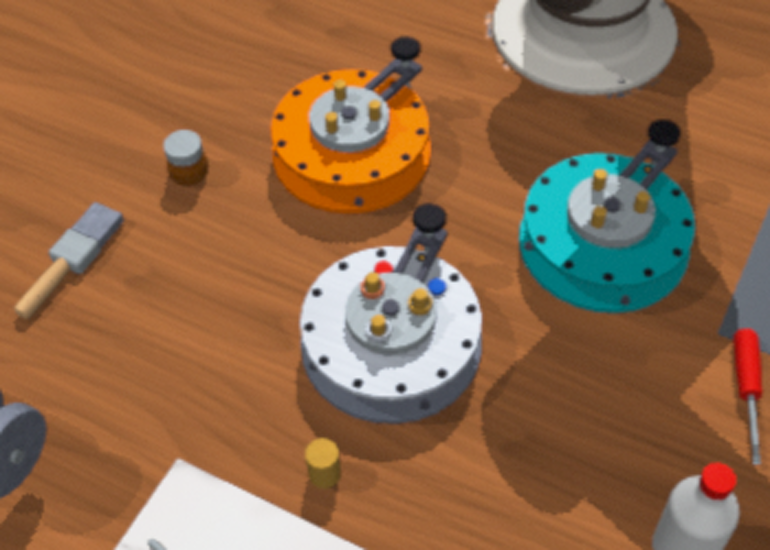

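Run:
```python
from h import *
from scipy.optimize import least_squares
for n,ctr in (("top",(.536,.002)),("scene",(.538,-.002))):
    c=bot.camera(n);f=c["frame"].astype(int)
    g=f.max(2)
    # rectify on z=.05 plane, 0.5mm/px around centre
    s=0.0005;N=300
    H=[];pts=[]
    XX=np.linspace(-.15,.15,601)
    gx,gy=np.meshgrid(XX+ctr[0],XX+ctr[1],indexing='ij')
    P=np.stack([gx.ravel(),gy.ravel(),np.full(gx.size,.05)],1)
    uv=np.array(cv2.projectPoints(P,cv2.Rodrigues(Rm(c["orientation"]).T)[0],-Rm(c["orientation"]).T@np.array(c["origin"]),np.array(c["mtx"]),np.array([c["k1"],0,0,0,0.]))[0]).reshape(601,601,2).astype(np.float32)
    im=cv2.remap(c["frame"],uv[...,0],uv[...,1],cv2.INTER_CUBIC)
    cv2.imwrite(f'pics/r_{n}.png',im[:,:,::-1])
    gr=cv2.cvtColor(im,cv2.COLOR_RGB2GRAY).astype(float)
    bl=cv2.GaussianBlur(gr,(0,0),5)
    # maximise dark at 12 holes (skip near arm) : grid over cx,cy,phase
    from scipy.ndimage import map_coordinates
    loc=cv2.GaussianBlur(gr,(0,0),5)-cv2.GaussianBlur(gr,(0,0),14)
    best=[]
    for cx in np.arange(-.015,.0151,.001):
      for cy in np.arange(-.015,.0151,.001):
        for ph in np.radians(np.arange(-15,15,1)):
            a=ph+np.radians(30)*np.array([-5,-4,-3,-2,-1,0,1,2,3,4,5])
            v=map_coordinates(loc,[(cx+.083*np.cos(a)+.15)/s,(cy+.083*np.sin(a)+.15)/s],order=1)
            best.append((np.clip(v,-40,0).sum(),cx+ctr[0],cy+ctr[1],np.degrees(ph)))
    best.sort();print(n,np.round(best[:3],4))
    # markers
    hsv=cv2.cvtColor(c["frame"],cv2.COLOR_RGB2HSV)
    A=np.array(best[0][1:3])
    for nm,m in (("red",((hsv[...,0]<6)|(hsv[...,0]>174))&(hsv[...,1]>170)&(hsv[...,2]>130)),("blue",(abs(hsv[...,0].astype(int)-110)<12)&(hsv[...,1]>140)&(hsv[...,2]>80))):
        k,l,st,ce=cv2.connectedComponentsWithStats(m.astype(np.uint8))
        for i in range(1,k):
            p=pix2z(c,*ce[i],.055)
            d=p[:2]-A
            if np.hypot(*d)<.09 and st[i][4]>3: print(nm,st[i][4],ce[i].round(1),p.round(4),np.hypot(*d).round(4),np.degrees(np.arctan2(d[1],d[0])).round(1))
    k,l,st,ce=cv2.connectedComponentsWithStats((g<55).astype(np.uint8))
    for i in range(1,k):
        p=pix2z(c,*ce[i],.095);d=p[:2]-A
        if 30<st[i][4]<600 and np.hypot(*d)<.14:print("dark",st[i],ce[i].round(1),p.round(4),np.hypot(*d).round(4),np.degrees(np.arctan2(d[1],d[0])).round(1))
c=bot.camera("wrist");print(c["origin"],Rm(c["orientation"]).round(2))
```

```text
top [[-4.40e+02  5.44e-01 -1.00e-03  4.00e+00]
 [-4.40e+02  5.44e-01  0.00e+00  4.00e+00]
 [-4.40e+02  5.45e-01 -3.00e-03  4.00e+00]]
red 29 [328.3 206.6] [ 0.4985 -0.035   0.055 ] 0.0568 -143.3
blue 36 [305.4 209.1] [0.4932 0.0252 0.055 ] 0.0571 152.7
dark [313 221  13  13 131] [318.6 227.3] [ 0.4444 -0.008   0.095 ] 0.0999 -176.0
scene [[-4.40e+02  5.44e-01 -5.00e-03  4.00e+00]
 [-4.40e+02  5.44e-01 -4.00e-03  4.00e+00]
 [-4.40e+02  5.44e-01 -4.00e-03  5.00e+00]]
red 24 [323.8 201.3] [ 0.4968 -0.0374  0.055 ] 0.0572 -145.6
blue 41 [348.  209.9] [0.4934 0.023  0.055 ] 0.0579 151.0
dark [338 173  14  13 137] [344.6 179.3] [ 0.4462 -0.0094  0.095 ] 0.0979 -177.4
[0.08028844 0.54897779 0.37289713] [[ 0.28  0.91  0.29]
 [ 0.96 -0.27 -0.09]
 [-0.    0.31 -0.95]]
```

White base chosen. Its knob is at top px (319,227); the look-alike knobs are at (250,320) teal and (377,314) orange, and only the white base carries the red and blue markers. Red is at -144° and the knob at about -176° round the axis, so the turn is anticlockwise (+). I'll approach above the knob.

```bash
python3 -m inch '[[[-433,30,-427],[0,1.284,0],0],[[-433,30,-427],[0,1.284,0],0],[[-433,30,-427],[0,1.284,0],0],[[-433,30,-427],[0,1.284,0],0],[[-433,30,-427],[0,1.284,0],0],[[-433,30,-427],[0,1.284,0],0],[[-433,30,-427],[0,1.284,0],0],[[-433,30,-427],[0,1.284,0],0],[[-433,30,-427],[0,1.284,0],0],[[-433,30,-427],[0,1.284,0],0],[[-433,30,-427],[0,1.284,0],0],[[-433,30,-427],[0,1.284,0],0],[[-433,30,-427],[0,1.284,0],0],[[-433,30,-427],[0,1.284,0],0],[[-433,30,-427],[0,1.284,0],0],[[-433,30,-427],[0,1.284,0],0],[[-433,30,-427],[0,1.284,0],0],[[-433,30,-427],[0,1.284,0],0]]'
python3 - <<'E'
from h import *
o=bot.get_obs();print(o["time"],o["ee_pos"],o["tcp_rot"],o["wrist_force"])
c=bot.camera("wrist");save(c,"w1.png")
for P in ((.443,-.009,.097),(.5445,-.003,.066)): print(proj(c,P))
for k in ("knob_top","red_marker","blue_marker","pin_tip"):
    for d in bot.search_frame(c,k)[:2]: print(k,d)
E
```

```text
time: 2.75
ee_pos: [0.4425, -0.0077, 0.2015]
tcp_rot: [-90.0, -0.0, 0.1]
wrist_force: [-0.7, 0.2, -0.4]
opening: -0.0001
2.75 [ 0.44247417 -0.00767396  0.20154866] [-8.99962447e+01 -2.87222087e-02  9.69802151e-02] [-0.74017294  0.15210938 -0.43318832]
[321.75171495 192.3677581 ]
[434.2352656  175.69593748]
knob_top {'box': [299.8, 170.0, 345.7, 211.5], 'confidence': 0.96}
knob_top {'box': [73.8, 282.9, 133.3, 345.3], 'confidence': 0.58}
blue_marker {'box': [361.8, 131.6, 384.0, 155.6], 'confidence': 0.9}
pin_tip {'box': [72.5, 283.1, 136.7, 347.1], 'confidence': 0.94}
pin_tip {'box': [300.2, 168.2, 344.8, 213.3], 'confidence': 0.63}
```

View pics/w1.png

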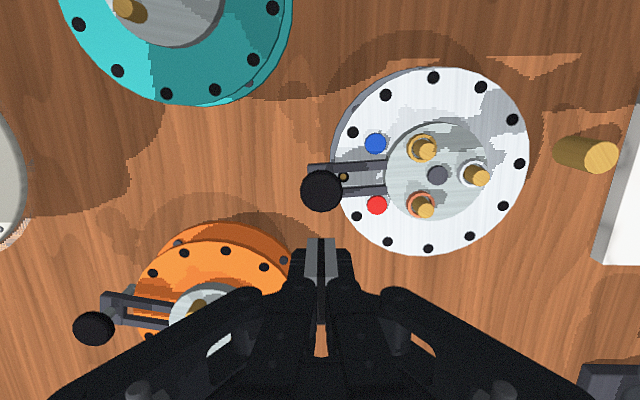

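Wrist view: knob at (321,191), blue at (375,143), red at (377,205), disc hub at (437,175). These match the prediction. Next, a precise fit from the holes.

Run:
```python
from h import *
from scipy.optimize import least_squares
c=bot.camera("wrist");g=cv2.cvtColor(c["frame"],cv2.COLOR_RGB2GRAY)
k,l,st,ce=cv2.connectedComponentsWithStats((g<60).astype(np.uint8))
Q=[]
for i in range(1,k):
    p=pix2z(c,*ce[i],.05)[:2]; r=np.hypot(*(p-[.5445,-.003]))
    if 25<st[i][4]<200 and abs(r-.083)<.008: Q.append(p);print(ce[i].round(1),st[i][4],p.round(4),r.round(4))
Q=np.array(Q)
def f(x):
    a=np.arctan2(Q[:,1]-x[1],Q[:,0]-x[0]); n=np.round((a-x[2])/(np.pi/6)); a=x[2]+n*np.pi/6
    return (Q-np.stack([x[0]+.083*np.cos(a),x[1]+.083*np.sin(a)],1)).ravel()
s=least_squares(f,[.5445,-.003,np.radians(4)],loss='soft_l1',f_scale=.001,x_scale=[.01,.01,.1])
A=s.x;print(A[:2],np.degrees(A[2]),np.abs(s.fun).max())
K=pix2z(c,321.5,190.8,.096)[:2];d=K-A[:2];print("knob",K,np.hypot(*d),np.degrees(np.arctan2(d[1],d[0])))
k0=A[:2]-.104*np.array([np.cos(A[2]),np.sin(A[2])]);print("knob from fit",k0)
T=bot.get_obs()["ee_pos"][:2]
for t in range(0,34,3):
    a=A[2]+np.pi+np.radians(t);print(t,((A[:2]+.104*np.array([np.cos(a),np.sin(a)])-T)*1000).round(1))
```

```text
[432.9  76. ] 106 [0.5393 0.081 ] 0.0842
[480.5  85.5] 112 [0.5814 0.0731] 0.0846
[385.2  93.5] 107 [0.499  0.0667] 0.0833
[512.2 118. ] 103 [0.614  0.0454] 0.0847
[352.5 131.2] 93 [0.4713 0.034 ] 0.0821
[519.6 162.3] 87 [0.6284 0.0049] 0.0843
[503.1 204.8] 80 [ 0.6206 -0.0375] 0.0836
[356.5 215.3] 71 [ 0.4778 -0.0486] 0.0808
[469.6 235.1] 68 [ 0.5927 -0.0701] 0.0826
[387.4 240.7] 65 [ 0.5103 -0.0764] 0.081
[428.  247.6] 62 [ 0.5524 -0.0842] 0.0816
[ 0.54585856 -0.00165408] 4.504246642760658 0.0003361022601513497
knob [ 0.44288913 -0.00861749] 0.10320461628440342 -176.13121130083243
knob from fit [ 0.44217976 -0.00982151]
0 [-0.5 -1.4]
3 [ 0.1 -6.8]
6 [  1.  -12.1]
9 [  2.1 -17.5]
12 [  3.5 -22.7]
15 [  5.2 -27.9]
18 [  7.1 -33. ]
21 [  9.4 -38. ]
24 [ 11.8 -42.8]
27 [ 14.5 -47.5]
30 [ 17.5 -52.1]
33 [ 20.7 -56.5]
```

```bash
python3 -m inch '[[[0,40,-1.5],[0,0,0],0],[[0,75,-1.5],[0,0,0],0],[[0,95,-1.5],[0,0,0],0],[[0,101,-1.5],[0,0,0],0],[[0,106,-1.5],[0,0,0],0],[[0,109,-1.5],[0,0,0],0],[[0,112,-1.5],[0,0,0],0],[[0,112,-1.5],[0,0,0],0],[[0,112,-1.5],[0,0,0],0]]'
python3 -m inch '[[[0,2.5,0],[0,0,0],0],[[0,5,0],[0,0,0],0],[[0,5,0],[0,0,0],0],[[0,5,0],[0,0,0],0]]'
python3 - <<'E'
from h import *
c=bot.camera("wrist");save(c,"w2.png",(200,50,560,330),2)
o=bot.get_obs();print(o["ee_pos"],o["wrist_force"],o["torque"])
E
```

```text
time: 3.95
ee_pos: [0.4431, -0.01, 0.0903]
tcp_rot: [-90.0, -0.1, 0.0]
wrist_force: [-3.0, -0.3, 5.8]
opening: 0.0001
time: 4.35
ee_pos: [0.4435, -0.01, 0.0863]
tcp_rot: [-90.0, -0.2, 0.0]
wrist_force: [-3.3, -0.1, 5.9]
opening: -0.0003
[ 0.44347478 -0.00999038  0.08634187] [-3.77489738  1.50648245  6.71658318] [0.00795019 0.77827672 0.03182189]
```

View pics/w2.png

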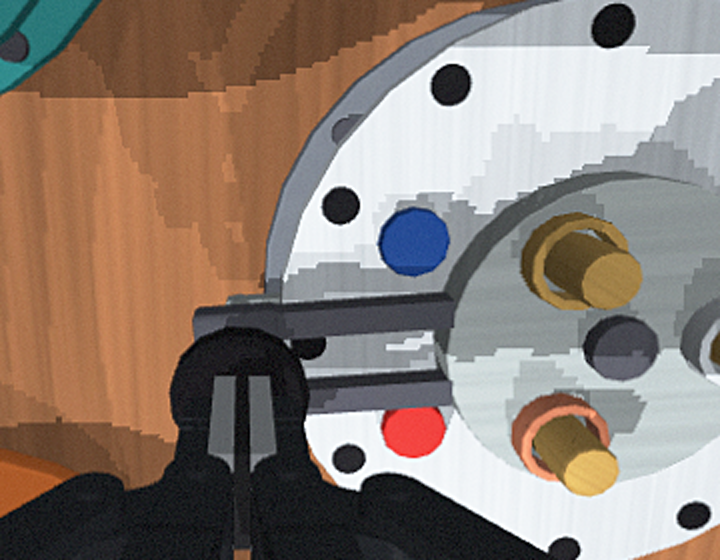

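The pin is out of its hole (dark, empty, at crop (308,345)), pressed about 10.7 mm. I'll press a bit deeper, then turn most of the way along the arc.

```bash
python3 -m inch '[[[0,2,0],[0,0,0],0],[[0,4,0],[0,0,0],0],[[0,4,0],[0,0,0],0],[[0.3,4,-2.7],[0,-0.026,0],0],[[0.6,4,-5.4],[0,-0.052,0],0],[[1.5,4,-10.7],[0,-0.105,0],0],[[2.6,4,-16.1],[0,-0.157,0],0],[[4,4,-21.3],[0,-0.209,0],0],[[5.7,4,-26.5],[0,-0.262,0],0],[[7.6,4,-31.6],[0,-0.314,0],0],[[9.9,4,-36.6],[0,-0.367,0],0],[[12.3,4,-41.4],[0,-0.419,0],0],[[12.3,4,-41.4],[0,-0.419,0],0],[[12.3,4,-41.4],[0,-0.419,0],0]]'
python3 - <<'E'
from h import *
c=bot.camera("wrist");save(c,"w3.png",(160,20,560,320),2)
o=bot.get_obs();print(o["ee_pos"],o["tcp_rot"],o["wrist_force"],o["torque"])
d=o["ee_pos"][:2]-[.54586,-.00165];print(np.hypot(*d),np.degrees(np.arctan2(d[1],d[0]))+180-4.50)
for k in ("knob_top","pin_tip"):
    for d in bot.search_frame(c,k)[:2]: print(k,d)
E
```

```text
time: 5.8
ee_pos: [0.4568, -0.052, 0.0838]
tcp_rot: [-90.2, -0.2, 24.0]
wrist_force: [-1.9, -2.5, 6.7]
opening: 0.0
[ 0.45677251 -0.05191737  0.08384493] [-90.18588971  -0.24795239  23.99834189] [-0.97232241 -2.07182854  6.93981114] [-0.50021183  0.46883091  0.03750103]
0.10229070591346393 24.933744318806845
knob_top {'box': [285.4, 194.7, 355.3, 260.3], 'confidence': 0.64}
knob_top {'box': [461.1, 153.8, 515.2, 204.9], 'confidence': 0.5}
pin_tip {'box': [283.7, 196.5, 352.6, 260.2], 'confidence': 0.75}
```

View pics/w3.png

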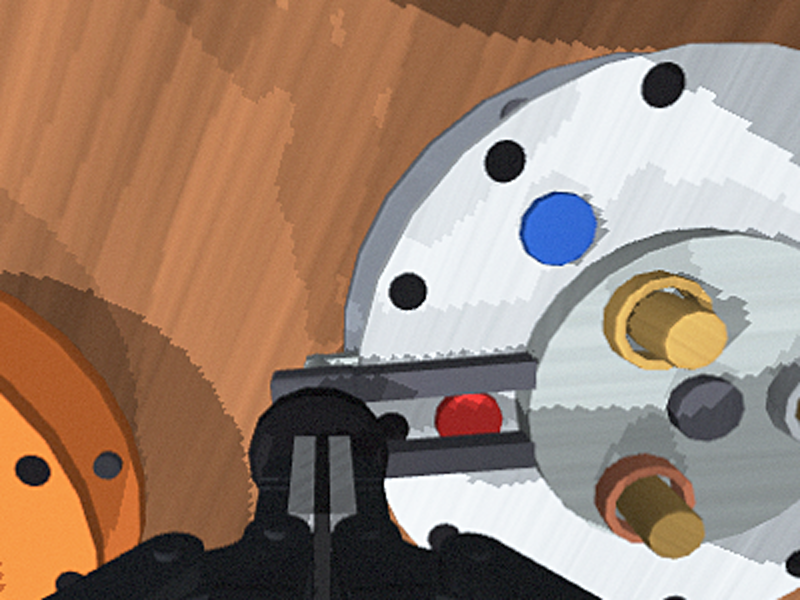

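```bash
python3 -m inch '[[[0,1,0],[0,0,0],0],[[0.2,1,-1.8],[0,-0.017,0],0],[[0.4,1,-3.6],[0,-0.035,0],0],[[0.6,1,-5.4],[0,-0.052,0],0],[[0.9,1,-7.2],[0,-0.07,0],0],[[0.9,1,-7.2],[0,-0.07,0],0],[[0.9,1,-7.2],[0,-0.07,0],0]]'
python3 - <<'E'
from h import *
o=bot.get_obs();print(o["ee_pos"],o["tcp_rot"],o["wrist_force"])
A=np.array([.54586,-.00165])
d=o["ee_pos"][:2]-A;print(np.hypot(*d),np.degrees(np.arctan2(d[1],d[0]))+180-4.50)
for n in ("wrist","top","scene"):
    c=bot.camera(n)
    if n=="wrist": save(c,"w4.png",(160,20,560,320),2)
    # fit posts: brass tops (z=.088)
    for t in (0,20,25,27,29,30): print(n,t,[proj(c,[A[0]+.03*np.cos(a),A[1]+.03*np.sin(a),.088]).round(1).tolist() for a in np.radians(4.5+t+np.array([0,120,240]))])
E
```

```text
time: 6.65
ee_pos: [0.4611, -0.0586, 0.0842]
tcp_rot: [-90.3, -0.3, 28.0]
wrist_force: [-3.0, -2.7, 7.0]
opening: 0.0003
[ 0.46114418 -0.0585733   0.0841858 ] [-90.30826282  -0.29894092  27.99651479] [-3.04175035 -2.73417481  6.99164216]
0.10206386964228674 29.398430916918954
wrist 0 [[587.4, 260.7], [541.6, 178.1], [478.5, 271.0]]
wrist 20 [[598.1, 242.0], [517.7, 184.4], [491.5, 283.6]]
wrist 25 [[599.7, 237.0], [512.1, 187.1], [495.6, 285.9]]
wrist 27 [[600.2, 235.0], [509.9, 188.3], [497.3, 286.7]]
wrist 29 [[600.7, 233.0], [507.7, 189.6], [499.0, 287.5]]
wrist 30 [[600.8, 231.9], [506.6, 190.2], [499.9, 287.9]]
top 0 [[314.0, 176.1], [305.6, 194.5], [325.9, 192.5]]
top 20 [[310.0, 177.2], [308.6, 197.4], [326.8, 188.5]]
top 25 [[309.1, 177.7], [309.4, 197.9], [326.9, 187.5]]
top 27 [[308.8, 177.9], [309.8, 198.1], [326.9, 187.1]]
top 29 [[308.5, 178.1], [310.2, 198.3], [326.8, 186.7]]
top 30 [[308.3, 178.2], [310.3, 198.3], [326.8, 186.5]]
scene 0 [[322.1, 225.1], [341.2, 212.9], [319.3, 205.7]]
scene 20 [[326.8, 226.0], [339.7, 209.2], [316.0, 208.5]]
scene 25 [[328.0, 225.9], [339.1, 208.4], [315.4, 209.3]]
scene 27 [[328.5, 225.9], [338.8, 208.1], [315.2, 209.7]]
scene 29 [[329.0, 225.9], [338.5, 207.8], [315.0, 210.0]]
scene 30 [[329.3, 225.9], [338.4, 207.6], [314.9, 210.2]]
```

View pics/w4.png

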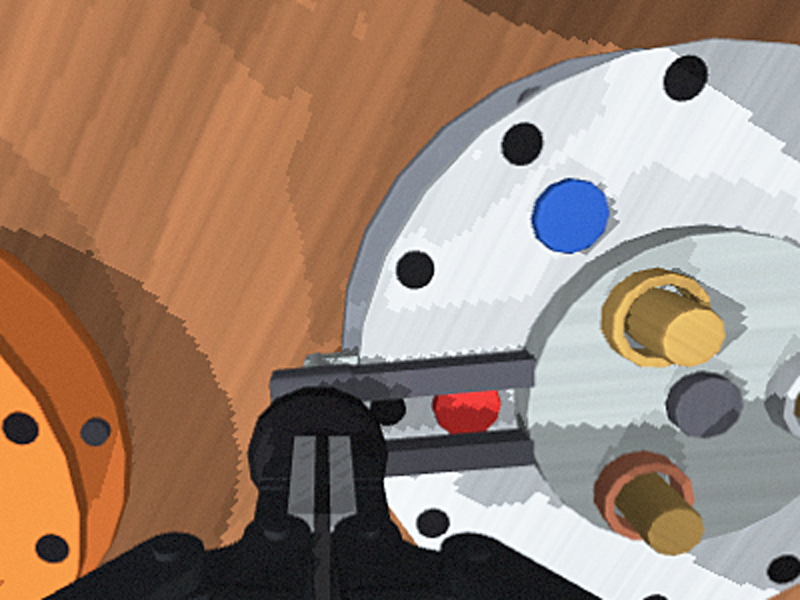

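Arm gap, hole and red button now line up the way they did at home, with about 0.8° left (brass post at full px (507,189), against a model of 29–30°). I'll creep 1.2 mm further and then let the plunger rise.

```bash
python3 -m inch '[[[0,1,0],[0,0,0],0],[[0.1,1,-0.6],[0,-0.006,0],0],[[0.1,1,-1.2],[0,-0.012,0],0],[[0.1,1,-1.2],[0,-0.012,0],0],[[0.1,-1,-1.2],[0,-0.012,0],0],[[0.1,-3,-1.2],[0,-0.012,0],0],[[0.1,-5,-1.2],[0,-0.012,0],0],[[0.1,-5,-1.2],[0,-0.012,0],0]]'
python3 - <<'E'
from h import *
o=bot.get_obs();print(o["ee_pos"],o["tcp_rot"],o["wrist_force"])
d=o["ee_pos"][:2]-[.54586,-.00165];print(np.hypot(*d),np.degrees(np.arctan2(d[1],d[0]))+180-4.50)
c=bot.camera("wrist");save(c,"w5.png",(160,20,560,320),2)
E
```

```text
time: 7.6
ee_pos: [0.4623, -0.0599, 0.0905]
tcp_rot: [-90.4, -0.4, 28.7]
wrist_force: [-2.9, -2.0, 5.4]
opening: -0.0003
[ 0.46225805 -0.05991388  0.09048857] [-90.40158308  -0.35011187  28.67460141] [-2.89497205 -1.98227565  5.38071787]
0.10190174371799379 30.373414600020283
```

View pics/w5.png

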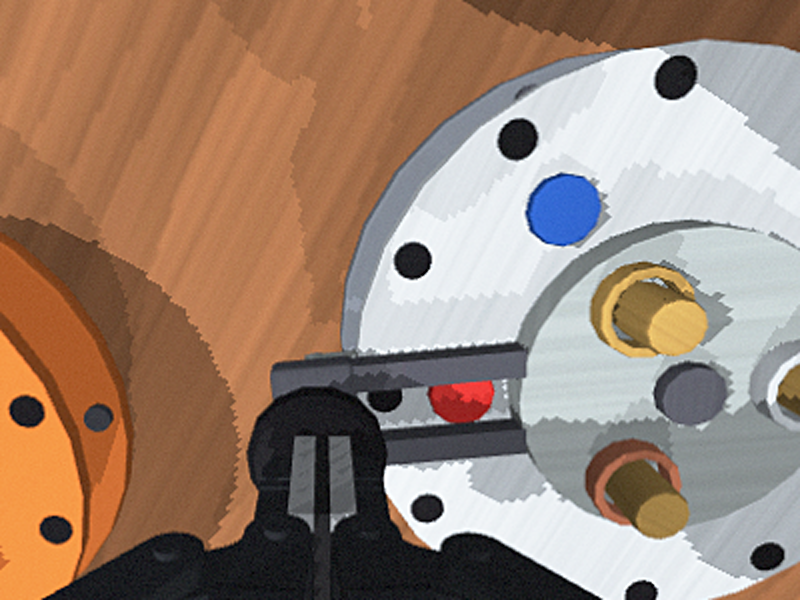

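At 90.5 mm there is still contact force (5.4 N), so the knob has risen past the 10 mm exit point and the pin is in the hole. I'll release fully.

```bash
python3 -m inch '[[[0,-3,0],[0,0,0],0],[[0,-6,0],[0,0,0],0],[[0,-9,0],[0,0,0],0],[[0,-15,0],[0,0,0],0],[[0,-40,0],[0,0,0],0],[[0,-80,0],[0,0,0],0],[[0,-110,0],[0,0,0],0],[[0,-110,0],[0,0,0],0],[[0,-110,0],[0,0,0],0]]'
python3 - <<'E'
from h import *
o=bot.get_obs();print(o["time"],o["ee_pos"],o["tcp_rot"],o["wrist_force"])
A=np.array([.54586,-.00165]);c=bot.camera("wrist");save(c,"w6.png",(200,50,600,350),2)
for t in (29,30,31):
  a=np.radians(184.5+t)
  for z in (.097,.087):print(t,z,proj(c,[A[0]+.104*np.cos(a),A[1]+.104*np.sin(a),z]).round(1))
for d in bot.search_frame(c,"knob_top")[:3]: print(d)
E
```

```text
time: 8.55
ee_pos: [0.4617, -0.0596, 0.2009]
tcp_rot: [-90.4, -0.4, 28.7]
wrist_force: [-0.4, -0.5, -0.7]
opening: 0.0001
8.55 [ 0.46173126 -0.05957405  0.20085873] [-90.44136001  -0.41067885  28.67752421] [-0.40209742 -0.49430115 -0.73822211]
29 0.097 [318.2 188.5]
29 0.087 [318.2 185. ]
30 0.097 [318.4 190.7]
30 0.087 [318.4 187. ]
31 0.097 [318.7 192.8]
31 0.087 [318.7 189.1]
{'box': [1.5, 121.6, 66.4, 167.6], 'confidence': 0.63}
{'box': [297.4, 169.7, 344.3, 207.7], 'confidence': 0.59}
```

View pics/w6.png

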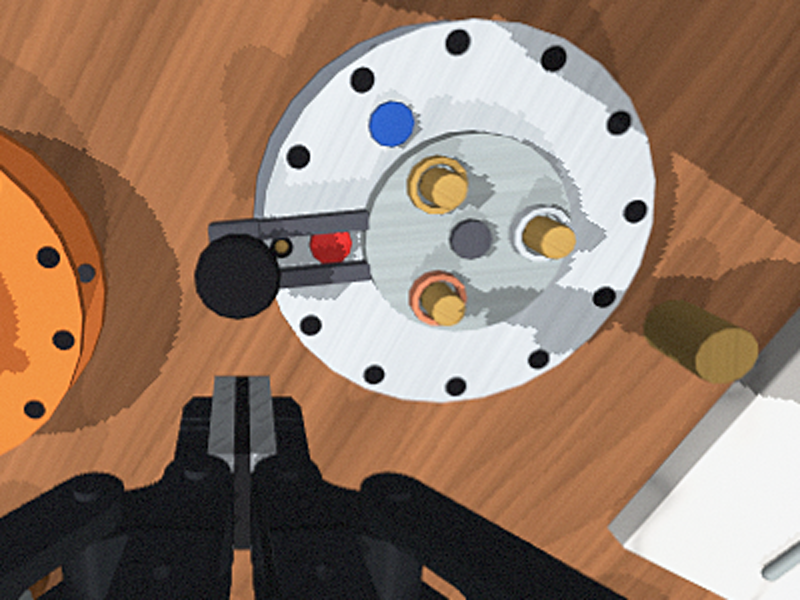

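Run:
```python
from h import *
c=bot.camera("wrist")
for f in (cv2.imread('pics/w1.png'),c["frame"]):
    g=f.max(2)[150:225,290:350];k,l,st,ce=cv2.connectedComponentsWithStats((g<45).astype(np.uint8));i=1+st[1:,4].argmax();print(st[i],ce[i]+[290,150])
print(bot.job_done())
```

```text
[  11   20   49   42 1387] [321.87887527 189.92141312]
[   9   18   49   43 1456] [320.54945055 188.47733516]
the job is handed in; nothing more can be done
None
```

The table is turned one hole anticlockwise, to the hole beside the red marker. The plunger has sprung up into that hole, and the job is handed in at about 8.6 s. I pressed the white base's knob down about 13 mm with closed fingertips, kept it pressed along the 30° arc, then let it rise in the hole and lifted clear.

**Last checks:**
- **Pin:** the final wrist picture shows the brass pin in the hole by the red button. The rings are round their posts, and the ring block and the orange look-alike, the other bench things in that view, look undisturbed.
- **Knob height:** the knob looks about the same size in the picture as at the start (49 × 43 px against 49 × 42 px), so it appears fully up. The table angle fits 29–30°.
- **Forces:** every wrist force I read was under about 10 N, and after release it read about 1 N, which is effectively zero, so the robot is touching nothing.

**Disagreement:** the knob-top check was about 2 px off the 30° prediction (188.5 against 190.7). On its own, that fits either 29° with the knob fully up or a knob a few millimetres low. The knob's size and the visible pin point to fully up, and the gap is within the 2 mm calibration.

**Not checked:** I did not look again at the bench things outside that last view.

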